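# Bore check of a grinder bracket with a held probe

### The arm

A 6-joint arm with a two-finger parallel gripper is mounted at the origin on the work surface. World frame = base frame: x ahead of the robot, y to its left, z up, the work surface at z = 0. Lengths are in m, angles in rad, forces in N, time in s.
With the tool pointing down it reaches from about 0.25 to 0.725 m from the base axis. Payload 9.7 kg.
Tool frame: the origin (TCP) lies on the centre line of the jaws, within the pads' length; the fingertips stand ctrl.tips_ahead ahead of it and the grasp point (between the pads) is the TCP (ctrl.tips_ahead is the distance from the TCP to the fingertips, in m); z points along the fingers, y is the line along which they close (so a half turn about z gives the same grasp; the last joint's range is limited). The gripper opens to 85 mm and grips with 20 to 120 N. Pads are 22 mm wide; open, the fingers measure 114 mm over their backs; the gripper's body (76 mm by 85 mm) begins 54 mm behind the grasp point. The pads swing forward as they close: fully open they stand 13 mm farther back than shut.
Start: joints at [1.207, 0.087, 0.176, 1.66, 0, 1.571], TCP at [0.196, 0.514, 0.25] pointing down, gripper open.
Joint ranges: [-3.13, 3.13], [-0.85, 1.81], [-1.15, 1.24], [-2.2, 2.28], [-1.44, 1.52], [-3.14, 3.14]. Speed limits (rad/s): [2.22, 2.22, 2.57, 3.14, 3.14, 3.14].

### API

Orientations are given as a unit quaternion [x, y, z, w].
In Python, from cell import ctrl, imaging, nets gives the robot as it stands.
- The arm moves only by the tool apply_moves, never from a script. Its argument "steps" is a list of rows, each a list of 5 numbers: the finger opening in cm, from 0 to 8.54, then the shift along the tool's x, y, z in cm, then the turn about the tool's z in units of 6 degrees (1.0 is 6 degrees). A call has 1 to 8 rows; each row shifts and turns the commanded pose from where the row before left it, along the tool's axes as they then stand; what a row does not reach is not made up. A row lasts 1/8 s, in which the tool goes at most 62.5 mm and 10.7 degrees, less where a joint would pass 70% of its speed; a pose out of reach is approached as far as the arm can. A call is refused whole if a number of a shift passes 6.25 or a number of a turn 1, either way. A call with a gripper value outside its range is refused whole. The fingers move at their own pace and stop on an object; "squeeze" is the grip in N (left out, the last holds). Time passes only in rows, so rows that do not move let the fingers close. It gives the time, the measured TCP pose, the force, the opening and the grip force at its end, in the units of the state.
- ctrl.read_state(): the state, without advancing time (a new reading comes with each control period).
- imaging.snapshot(name): name is "side" or "top" or "wrist"; returns a dict with "image" (400x640x3 uint8, red, green, blue), "mtx" (3x3 intrinsics, pixels), "k1" (the pictures are not rectified: a ray, as slopes to the right and down, at radius r is drawn at 1 + k1 r^2 times it, then the intrinsics apply), "view" (4x4, takes a point from world to camera coordinates); the wrist camera has in their place "mount" (4x4, takes a point from camera to tool coordinates, whose origin is the TCP and whose axes are the flange's). Camera axes: x right, y down, z forward; pixel columns grow to the right and rows downward; lengths in m; the calibration is good to about 2 mm. A picture is of the moment at which its call begins: read the wrist's pose just before it. There is no depth.
- ctrl.sign_off(): hands the job in; it is judged then, once.
Trained networks look in the newest picture that a camera, given by its name, has taken for a name from the list of things; names that differ only in an ending like _2 or _b are one class to them, and where a whole thing is asked for, a point or a joint stands for the part that bears it (a point fixed in the world has none). Each returns a list of dicts, best first, with "confidence" (0 to 1); they miss things now and then, are a little off and sometimes report something else, mostly with a low value. They report only what shows in the picture. A call takes as long as a camera call. They do not tell look-alikes from the thing itself.
- nets.spot_in(camera, target): "position" ([column, row] in pixels, amid what is visible of it).
- nets.regions_of(camera, target): "region" (400x640 bool, what is visible of it) and "position" ([column, row] in pixels, amid what is visible of it).
The state is a dict: "t": time; "joints": joint angles; "joint_velocities": joint speeds; "joint_efforts": joint torques, N m; "tool_pos": TCP position; "orientation": TCP orientation; "force": force on the tool from outside, world axes, zero at the start; "ft_torque": the same for the moment, N m; "width": finger opening in m; "grasp_force": force on a finger pad.
Only numpy, scipy, OpenCV 4.12 (cv2) and the standard library are available. Lean on these libraries where they do the work, as an engineer would, in place of code of your own. Each camera call takes 0.05 s, during which the arm holds its last target. There are 200 camera calls.

### The job

Lay the aluminium bracket flat and fully down in the steel nest, collar up and with its collar over the open end of the nest, setting it down without dropping it, and let go of it. Then draw the probe rod out of its wooden holder, lower it upright through the bracket's collar without ever touching the bracket or the nest with it, and finish while still holding it there, motionless, centred in the bore with the tip about 15 mm below the bracket's underside. Leave the caliper, the abrasive wheel and the jar where they are.

Things in the scene. Friction and masses are not known exactly. Their poses are not given: they have to be found in the camera images.
- bracket: Loose flat aluminium bracket 140 x 56 x 10 mm (x, y, z), about 0.25 kg, flat on the bench, collar up. Origin: centre of its underside; x lengthwise, z up. At x = -45 mm a round collar, 42 mm across, its top 28 mm above the underside, with a 28 mm bore right through; at x = +45 mm a 34 x 12 mm slot. Grip it across its 56 mm width at the middle (centre of mass within 10 mm of the origin).
- bore (a point): Point on the axis of the bracket's bore, level with the bracket's underside (45 mm from its origin along its -x). z is the bore axis.
- nest: Fixed dark steel nest. Origin: centre of its foot, on the bench; x lengthwise. The bracket lies on it with x to x, y to y, its underside 50 mm above the bench. +x end: solid block 44 mm wide, from x = -5 mm on. -x end: two arms, 44 mm gap between them, open below the bore down to a 6 mm foot plate. Stops at the ends, and at the sides where |x| > 49 mm, rise 7 mm and leave 3 mm play all round.
- nest_bore (a point): Point of the nest over which the bracket's bore must come: 45 mm along the nest's -x from its centre, level with the supports (50 mm above the bench).
- holder: Fixed wooden block 70 x 70 x 60 mm with one vertical round socket, 15 mm wide and 50 mm deep, in the middle of its top. Origin: centre of its underside. The probe stands in it.
- probe: Loose probe, 0.15 kg: steel rod 12 mm thick, 105 mm long; above it a 4 mm flange 32 mm across; above that a black round handle 26 mm thick, 109 to 157 mm from the tip, with a 2.5 mm steel cap. Origin: centre of the tip (lower end); z up along the rod. It stands upright and loose in the holder, tip 10 mm above the bench, and must rise over 50 mm to come out.
- probe_grip (a point): Point on the probe's axis at the middle of the handle, 136 mm above the tip: where to grip, from above.
- caliper: Bystander: steel caliper 210 mm long lying flat on the bench beyond the work. Origin near the middle of its beam, underside.
- wheel: Bystander: grey abrasive wheel, 110 mm across and 22 mm thick, lying flat on the bench beyond the work. Origin: centre of its underside.
- jar: Bystander: closed jar, 70 mm across and 75 mm tall, standing on the bench to the robot's right, nearer than the work. Origin: centre of its underside.
Mind the look-alikes: they are no part of the job. Of the things that look like the nest, the smallest one is meant.

How it is judged:
By the outcome, as a careful person would: the job done as asked, in the order asked, and still so for the second after the job is handed in, while the arm keeps its last pose, push and grip.
It also fails if it takes over 64 s, if anything falls off the work surface, if the arm or the gripper's body presses on something with over 40 N, if the wrist force passes 120 N, or if a joint passes its speed limit or range.

## Working session

There is one attempt and no reset: what is moved stays moved. The work goes in short steps, Python scripts to look and compute and a tool call to move; the robot and the scene stay as the last step left them, time stands still between calls to the robot, and variables do not carry over. Pictures are saved under pics/ and viewed, at most 10 in all, crops included, and the job is handed in when it is done.

Besides the shell and the picture viewer there is one more tool, called as name([rows], argument=value, ...), one row to a line, values as JSON. apply_moves: Moves the arm, as the interface text tells. Its arguments: {"type":"object","properties":{"steps":{"type":"array","items":{"type":"array","items":{"type":"number"}}},"squeeze":{"type":"number"}},"required":["steps"]}

```bash
mkdir -p pics; ls; cat > h.py <<'E'
import numpy as np, cv2
from cell import ctrl, imaging, nets
from scipy.spatial.transform import Rotation as R
def snap(n):
    s=ctrl.read_state(); p=imaging.snapshot(n)
    if n=="wrist":
        T=np.eye(4);T[:3,:3]=R.from_quat(s["orientation"]).as_matrix();T[:3,3]=s["tool_pos"]
        c2w=T@np.array(p["mount"])
    else: c2w=np.linalg.inv(np.array(p["view"]))
    p["c2w"]=c2w; return p
def ray(p,uv):
    K=np.array(p["mtx"]); d=np.linalg.inv(K)@[uv[0],uv[1],1.]; q=d[:2].copy()
    for _ in range(30): q=d[:2]/(1+p["k1"]*(q@q))
    v=p["c2w"][:3,:3]@[q[0],q[1],1]; return p["c2w"][:3,3],v/np.linalg.norm(v)
def atz(p,uv,z):
    o,v=ray(p,uv); return o+v*(z-o[2])/v[2]
def tri(obs):
    A=np.zeros((3,3));b=np.zeros(3);L=[]
    for p,uv in obs:
        o,v=ray(p,uv);M=np.eye(3)-np.outer(v,v);A+=M;b+=M@o;L.append((M,o))
    x=np.linalg.solve(A,b); return x,[round(1000*np.linalg.norm(M@(x-o)),1) for M,o in L]
def proj(p,X):
    c=np.linalg.inv(p["c2w"])@[*X,1]; q=c[:2]/c[2]; q=q*(1+p["k1"]*(q@q)); return (np.array(p["mtx"])@[q[0],q[1],1])[:2]
def save(p,f): cv2.imwrite("pics/"+f,cv2.cvtColor(p["image"],cv2.COLOR_RGB2BGR))
E
python3 - <<'E'
from h import *
print(ctrl.read_state(), ctrl.tips_ahead)
for n in("top","side"):
    p=snap(n);save(p,n+"1.png");print(n,p["k1"],np.round(p["c2w"],3).tolist(),np.array(p["mtx"]).round(1).tolist())
    for t in("bracket","nest","holder","probe","caliper","wheel","jar","probe_grip","bore"):
        print(t,[(np.round(r["position"]).tolist(),round(r["confidence"],2),np.round(atz(p,r["position"],0.03),3)[:2].tolist()) for r in nets.spot_in(n,t)])
E
```

```text
pics
{'t': 0.0, 'joints': array([ 1.20700974e+00,  8.74509320e-02,  1.75126000e-01,  1.65979674e+00,
       -1.07898475e-05,  1.57080909e+00]), 'joint_velocities': array([ 9.36834800e-04, -1.86718587e-04, -9.01423247e-04, -9.58737905e-05,
       -2.93715876e-03, -2.69696725e-04]), 'joint_efforts': array([-8.55877388e-04, -5.20388174e+01,  4.64807010e+01,  1.60359970e-02,
       -4.17131707e-05,  2.09641456e-05]), 'tool_pos': array([0.19562788, 0.5138122 , 0.24958391]), 'orientation': array([ 1.80898194e-01,  9.83501604e-01, -6.52714815e-04, -1.14561634e-04]), 'force': array([-0.36883931,  0.4582264 ,  0.79742077]), 'ft_torque': array([-0.01211411,  0.0149455 ,  0.04690873]), 'grasp_force': 0.0, 'width': 0.0851633406773282} 0.019
top 0.04313455351428134 [[-0.021, -0.98, 0.198, 0.23], [-1.0, 0.02, -0.009, -0.032], [0.005, -0.198, -0.98, 1.487], [0.0, 0.0, 0.0, 1.0]] [[465.0, 0.0, 323.4], [0.0, 465.0, 200.1], [0.0, 0.0, 1.0]]
bracket [([381.0, 219.0], 0.95, [0.46, -0.225]), ([243.0, 148.0], 0.53, [0.703, 0.215])]
nest [([308.0, 208.0], 0.87, [0.499, 0.004]), ([186.0, 290.0], 0.86, [0.25
[... 608 characters left out ...]
-0.485, -0.643, 0.593, -0.689], [-0.01, -0.674, -0.739, 0.939], [0.0, 0.0, 0.0, 1.0]] [[426.1, 0.0, 320.2], [0.0, 426.1, 195.6], [0.0, 0.0, 1.0]]
bracket [([342.0, 289.0], 0.97, [0.449, -0.251])]
nest [([441.0, 334.0], 0.95, [0.584, -0.458]), ([309.0, 213.0], 0.89, [0.494, -0.001]), ([188.0, 161.0], 0.76, [0.261, 0.374]), ([308.0, 368.0], 0.48, [0.288, -0.378])]
holder [([263.0, 163.0], 0.97, [0.463, 0.248])]
probe [([258.0, 135.0], 0.51, [0.503, 0.382])]
caliper [([414.0, 240.0], 0.98, [0.689, -0.219])]
wheel [([335.0, 147.0], 0.57, [0.696, 0.202])]
jar [([307.0, 367.0], 0.85, [0.288, -0.377])]
probe_grip [([257.0, 133.0], 0.61, [0.504, 0.393])]
bore [([343.0, 288.0], 0.7, [0.452, -0.252])]
```

View pics/top1.png

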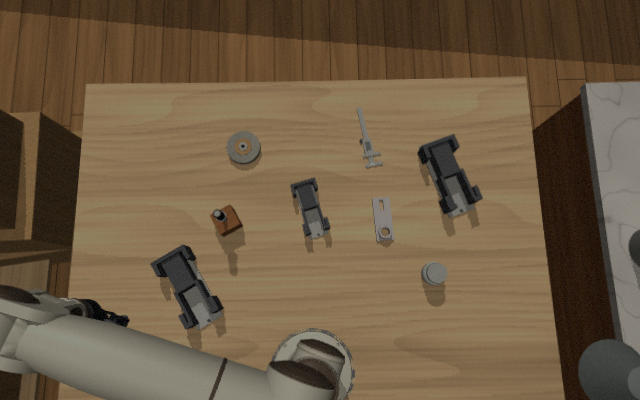

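View pics/side1.png

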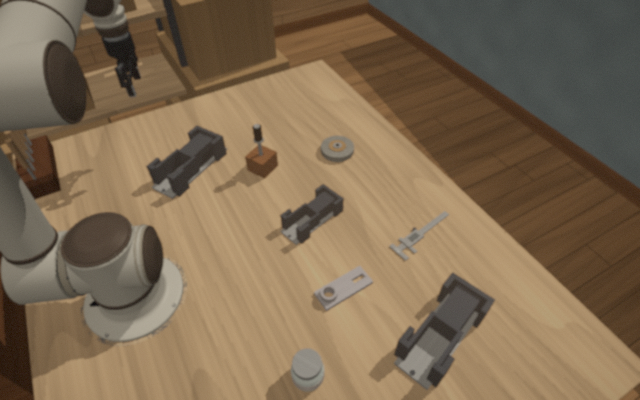

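Top view: three nest-like things, at (308,208), (186,290) and (448,174). The smallest is the one at (308,208), which is (309,213) in the side view. Its open, light-footed end points at the robot. The bracket is at (381,219) with its collar at (384,232), also towards the robot. The probe stands in the holder at (221,215). I'll move the wrist camera over the nest and bracket for a close crop.

```bash
cat >> h.py <<'E'
def plan(pos,yaw,n,start=None,op=None):
    """rows to bring TCP to pos, tool y-axis at world angle yaw (mod pi), linear, n rows; prints rows (cm, 6deg units)"""
    s=ctrl.read_state(); M=R.from_quat(s["orientation"]).as_matrix()
    p0=np.array(s["tool_pos"]) if start is None else np.array(start[0])
    y0=np.arctan2(M[1,1],M[0,1]) if start is None else start[1]
    d=(yaw-y0+np.pi/2)%np.pi-np.pi/2      # world ccw turn; tool z is down -> tool turn = -d
    D=np.array(pos)-p0
    print("yaw0 %.2f  D(mm)"%np.degrees(y0),(D*1e3).round(1),"turn deg(tool)",round(-np.degrees(d),2))
    for k in range(n):
        a=y0+d*k/n; Y=np.array([np.cos(a),np.sin(a),0]);X=np.array([-np.sin(a),np.cos(a),0])
        # z down, y=Y => x = y cross z
        X=np.cross(Y,[0,0,-1]); r=D/n*100
        print([op if op is not None else round(s["width"]*100,1),round(r@X,2),round(r@Y,2),round(-r[2],2),round(-np.degrees(d)/n/6,3)])
E
python3 - <<'E'
from h import *
ps={n:snap(n) for n in("top","side")}
print(np.round(snap("wrist")["mount"],3).tolist())
for t in("bracket","nest","holder","probe_grip"):
    for n in ps:
        for r in nets.regions_of(n,t)[:3]:
            g=r["region"].astype(np.uint8); c=cv2.findContours(g,0,2)[0]
            if not c: continue
            z={"bracket":.01,"nest":.05,"holder":.06,"probe_grip":.14}[t]
            c=max(c,key=cv2.contourArea)[:,0]; w=np.array([atz(ps[n],q,z)[:2] for q in c]).astype(np.float32)
            (cx,cy),wh,a=cv2.minAreaRect(w*1000); print(t,n,round(r["confidence"],2),np.round(r["position"]),round(cx),round(cy),np.round(wh),round(a,1))
plan((0.42,-.1,.33),np.pi/2,14)
E
```

```text
[[-0.001, -0.949, -0.315, 0.081], [1.0, -0.001, -0.0, -0.001], [-0.0, -0.315, 0.949, -0.124], [0.0, 0.0, 0.0, 1.0]]
bracket top 0.56 [384. 217.] 463 -233 [144.  62.] 1.1
bracket side 0.84 [343. 289.] 462 -239 [144.  62.] 3.6
bracket side 0.29 [257. 134.] 506 390 [156.  30.] 72.2
nest top 0.82 [449. 175.] 593 -448 [252. 135.] 19.0
nest top 0.76 [311. 206.] 495 -4 [184.  86.] 16.0
nest top 0.55 [188. 288.] 260 372 [252. 127.] 30.4
nest side 0.89 [443. 332.] 588 -451 [278. 117.] 19.6
nest side 0.82 [186. 162.] 258 363 [291. 182.] 30.3
nest side 0.79 [311. 212.] 491 -20 [205. 112.] 16.5
holder top 0.87 [231. 224.] 459 258 [77. 72.] 29.7
holder side 0.96 [262. 164.] 454 230 [115. 114.] 28.7
probe_grip side 0.69 [258. 131.] 455 238 [138.  25.] 69.9
probe_grip side 0.57 [341. 288.] 418 -303 [123.  52.] 3.5
probe_grip side 0.18 [335. 149.] 635 88 [111.  94.] 60.3
yaw0 69.16  D(mm) [ 224.3 -614.    79.7] turn deg(tool) -20.84
[8.5, np.float64(-3.06), np.float64(-3.53), np.float64(-0.57), np.float64(-0.248)]
[8.5, np.float64(-2.97), np.float64(-3.61), np.float64(-0.57), np.float64(-0.248)]
[8.
[... 289 characters left out ...]
np.float64(-0.57), np.float64(-0.248)]
[8.5, np.float64(-2.47), np.float64(-3.96), np.float64(-0.57), np.float64(-0.248)]
[8.5, np.float64(-2.37), np.float64(-4.02), np.float64(-0.57), np.float64(-0.248)]
[8.5, np.float64(-2.26), np.float64(-4.08), np.float64(-0.57), np.float64(-0.248)]
[8.5, np.float64(-2.16), np.float64(-4.14), np.float64(-0.57), np.float64(-0.248)]
[8.5, np.float64(-2.05), np.float64(-4.2), np.float64(-0.57), np.float64(-0.248)]
[8.5, np.float64(-1.94), np.float64(-4.25), np.float64(-0.57), np.float64(-0.248)]
[8.5, np.float64(-1.83), np.float64(-4.3), np.float64(-0.57), np.float64(-0.248)]
[8.5, np.float64(-1.72), np.float64(-4.34), np.float64(-0.57), np.float64(-0.248)]
```

apply_moves([
  [8.5, -3.06, -3.53, -0.57, -0.25],
  [8.5, -2.97, -3.61, -0.57, -0.25],
  [8.5, -2.87, -3.68, -0.57, -0.25],
  [8.5, -2.77, -3.76, -0.57, -0.25],
  [8.5, -2.68, -3.83, -0.57, -0.25],
  [8.5, -2.57, -3.9, -0.57, -0.25],
  [8.5, -2.47, -3.96, -0.57, -0.25],
  [8.5, -2.37, -4.02, -0.57, -0.25],
])

```text
t: 2.55
tool_pos: [0.3243, 0.1617, 0.2963]
orientation: [0.076, 0.997, 0.0, 0.0]
force: [0.6, 0.9, -0.1]
width: 0.085
grasp_force: 0.0
```

apply_moves([
  [8.5, -2.26, -4.08, -0.57, -0.25],
  [8.5, -2.16, -4.14, -0.57, -0.25],
  [8.5, -2.05, -4.2, -0.57, -0.25],
  [8.5, -1.94, -4.25, -0.57, -0.25],
  [8.5, -1.83, -4.3, -0.57, -0.25],
  [8.5, -1.72, -4.34, -0.57, -0.25],
  [8.5, 0, 0, 0, 0],
  [8.5, 0, 0, 0, 0],
])

```text
t: 3.55
tool_pos: [0.4207, -0.0997, 0.33]
orientation: [-0.001, 1.0, 0.0, -0.0]
force: [-0.9, 0.4, 0.2]
width: 0.0849
grasp_force: 0.0
```

```bash
python3 - <<'E'
from h import *
s=ctrl.read_state();print(s["t"],s["tool_pos"],s["orientation"])
p=snap("wrist");save(p,"w1.png")
for t in("bracket","nest","bore","nest_bore"):
    print(t,[(np.round(r["position"]).tolist(),round(r["confidence"],2),np.round(atz(p,r["position"],0.01),3)[:2].tolist()) for r in nets.spot_in("wrist",t)])
E
```

```text
3.55 [ 0.4206527  -0.09966556  0.3300199 ] [-9.15329014e-04  9.99999552e-01  1.75060842e-04 -1.63188151e-04]
bracket [([218.0, 189.0], 0.6, [0.46, -0.237]), ([624.0, 206.0], 0.45, [0.484, 0.322])]
nest [([66.0, 276.0], 0.88, [0.594, -0.474])]
bore [([220.0, 187.0], 0.91, [0.457, -0.235])]
nest_bore [([392.0, 217.0], 0.67, [0.501, 0.003]), ([67.0, 274.0], 0.59, [0.591, -0.473])]
```

View pics/w1.png

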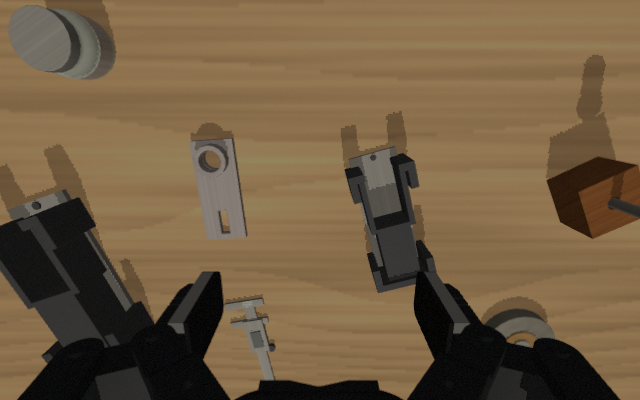

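Wrist view: bracket at (218,187) with its collar at (210,158), the smallest nest at (385,217) with its open arms towards the robot, and a big look-alike at (50,255). The choice holds. Next I'll hover straight over the bracket.

```bash
python3 - <<'E'
from h import *
p=snap("wrist")
c=atz(p,(210,158),.028);sl=atz(p,(224,222),.01);print(c,sl,np.linalg.norm((sl-c)[:2]),np.degrees(np.arctan2(*(sl-c)[[1,0]])))
q=nets.regions_of("wrist","bracket")
for r in q[:1]:
    g=r["region"].astype(np.uint8);c2=max(cv2.findContours(g,0,2)[0],key=cv2.contourArea)[:,0]
    w=np.array([atz(p,u,.01)[:2] for u in c2]).astype(np.float32);print(r["confidence"],cv2.minAreaRect(w*1000))
m=(c+sl)/2; yaw=np.arctan2(*(sl-c)[[1,0]])
plan((m[0],m[1],.2),yaw+np.pi/2,5,op=8.5)
a,b=atz(p,(373,157),.006),atz(p,(400,262),.05);print("nest",a,b)
E
```

```text
[ 0.41471104 -0.237596    0.028     ] [ 0.50860048 -0.23267153  0.01      ] 0.09401849701568998 3.002391820858124
0.9 ((461.8003845214844, -235.65371704101562), (139.4640655517578, 60.196231842041016), 3.1564924716949463)
yaw0 90.22  D(mm) [  40.9 -135.9 -130.2] turn deg(tool) -2.78
[8.5, np.float64(-0.81), np.float64(-2.72), np.float64(2.6), np.float64(-0.093)]
[8.5, np.float64(-0.78), np.float64(-2.73), np.float64(2.6), np.float64(-0.093)]
[8.5, np.float64(-0.76), np.float64(-2.74), np.float64(2.6), np.float64(-0.093)]
[8.5, np.float64(-0.73), np.float64(-2.74), np.float64(2.6), np.float64(-0.093)]
[8.5, np.float64(-0.7), np.float64(-2.75), np.float64(2.6), np.float64(-0.093)]
nest [ 0.41664106 -0.02672325  0.006     ] [0.54988748 0.00978959 0.05      ]
```

apply_moves([
  [8.5, -0.81, -2.72, 2.6, -0.09],
  [8.5, -0.78, -2.73, 2.6, -0.09],
  [8.5, -0.76, -2.74, 2.6, -0.09],
  [8.5, -0.73, -2.74, 2.6, -0.09],
  [8.5, -0.7, -2.75, 2.6, -0.09],
  [8.5, 0, 0, 0, 0],
  [8.5, 0, 0, 0, 0],
])

```text
t: 4.78
tool_pos: [0.4616, -0.2353, 0.2008]
orientation: [-0.025, 1.0, 0.0, 0.0]
force: [-0.2, -0.1, 1.0]
width: 0.0853
grasp_force: 0.0
```

```bash
python3 - <<'E'
from h import *
s=ctrl.read_state();print(s["t"],s["tool_pos"],s["orientation"])
p=snap("wrist");save(p,"w2.png")
np.savez("w2.npz",c2w=p["c2w"],mtx=p["mtx"],k1=p["k1"],image=p["image"])
r=nets.regions_of("wrist","bracket")[0]
g=r["region"].astype(np.uint8);c2=max(cv2.findContours(g,0,2)[0],key=cv2.contourArea)[:,0]
w=np.array([atz(p,u,.01)[:2] for u in c2]).astype(np.float32);print(r["confidence"],cv2.minAreaRect(w*1000), cv2.boxPoints(cv2.minAreaRect(c2)).round())
E
```

```text
4.775 [ 0.46158943 -0.23530741  0.20075525] [-2.49576463e-02  9.99688498e-01  3.85166727e-06  1.50751278e-04]
0.82 ((463.12603759765625, -236.79135131835938), (140.31585693359375, 56.018558502197266), 3.8289105892181396) [[286. 111.]
 [347. 111.]
 [347. 252.]
 [286. 252.]]
```

View pics/w2.png

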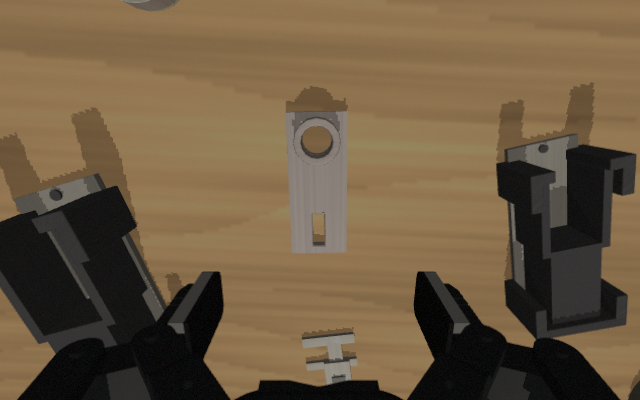

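The bracket measures 140.3 x 56.0 mm in this view, matching the text, with its centre at about (0.463, -0.2367) and yaw at about 3.8°. Before grasping I'll check heights by triangulation.

```bash
python3 - <<'E'
from h import *
d=np.load("w2.npz");p2={k:d[k] for k in d.files};p2["k1"]=float(p2["k1"])
g=cv2.cvtColor(p2["image"],7);
t=snap("top");sd=snap("side")
w,res=tri([(p2,(317,140)),(t,(384,232)),(sd,(327.5,293))]);print("collar",w,res)
print(ctrl.tips_ahead)
plan((.463,-.2367,.03),np.radians(93.8),7,op=6.8)
E
```

```text
collar [ 0.41843895 -0.23725604  0.01446616] [np.float64(2.1), np.float64(1.7), np.float64(1.0)]
0.019
yaw0 92.90  D(mm) [   1.1   -1.4 -171.2] turn deg(tool) -0.9
[6.8, np.float64(-0.02), np.float64(-0.02), np.float64(2.45), np.float64(-0.021)]
[6.8, np.float64(-0.01), np.float64(-0.02), np.float64(2.45), np.float64(-0.021)]
[6.8, np.float64(-0.01), np.float64(-0.02), np.float64(2.45), np.float64(-0.021)]
[6.8, np.float64(-0.01), np.float64(-0.02), np.float64(2.45), np.float64(-0.021)]
[6.8, np.float64(-0.01), np.float64(-0.02), np.float64(2.45), np.float64(-0.021)]
[6.8, np.float64(-0.01), np.float64(-0.02), np.float64(2.45), np.float64(-0.021)]
[6.8, np.float64(-0.01), np.float64(-0.02), np.float64(2.45), np.float64(-0.021)]
```

apply_moves([
  [6.8, -0.02, -0.02, 2.45, -0.02],
  [6.8, -0.01, -0.02, 2.45, -0.02],
  [6.8, -0.01, -0.02, 2.45, -0.02],
  [6.8, -0.01, -0.02, 2.45, -0.02],
  [6.8, -0.01, -0.02, 2.45, -0.02],
  [6.8, -0.01, -0.02, 2.45, -0.02],
  [6.8, -0.01, -0.02, 2.45, -0.02],
  [6.8, 0, 0, 0, 0],
])

```text
t: 5.98
tool_pos: [0.4616, -0.2363, 0.0276]
orientation: [-0.033, 0.999, 0.001, -0.001]
force: [0.5, 0.1, 0.1]
width: 0.0679
grasp_force: 0.0
```

apply_moves([
  [6.8, 0, 0, 0.4, 0],
  [6.8, 0, 0, 0.4, 0],
  [6.8, 0, 0, 0.3, 0],
  [6.8, 0, 0, 0, 0],
])

```text
t: 6.48
tool_pos: [0.4624, -0.2372, 0.0175]
orientation: [-0.032, 0.999, 0.0, -0.0]
force: [-0.2, -0.2, -0.5]
width: 0.0682
grasp_force: 0.0
```

apply_moves([
  [5.0, 0, 0, 0, 0],
  [5.0, 0, 0, 0, 0],
  [5.0, 0, 0, 0, 0],
  [5.0, 0, 0, 0, 0],
], squeeze=50)

```text
t: 6.98
tool_pos: [0.4627, -0.2373, 0.0182]
orientation: [-0.032, 0.999, -0.0, 0.0]
force: [-1.0, 0.2, 5.3]
width: 0.0545
grasp_force: 53.5
```

apply_moves([
  [5.0, 0, 0, -1, 0],
  [5.0, 0, 0, -3, 0],
  [5.0, 0, 0, -4, 0],
  [5.0, 0, 0, -4, 0],
  [5.0, 0, 0, 0, 0],
  [5.0, 0, 0, 0, 0],
])

```text
t: 7.72
tool_pos: [0.4622, -0.237, 0.1369]
orientation: [-0.032, 0.999, 0.0, -0.0]
force: [-0.0, 0.4, -2.0]
width: 0.0542
grasp_force: 53.5
```

```bash
python3 - <<'E'
from h import *
s=ctrl.read_state();print(s["t"],s["tool_pos"],s["orientation"])
p=snap("wrist");save(p,"w3.png")
np.savez("w3.npz",c2w=p["c2w"],mtx=p["mtx"],k1=p["k1"],image=p["image"])
E
```

```text
7.725 [ 0.46220043 -0.23701943  0.13692342] [-3.22550809e-02  9.99479578e-01  2.13867438e-04 -3.70387017e-04]
```

View pics/w3.png

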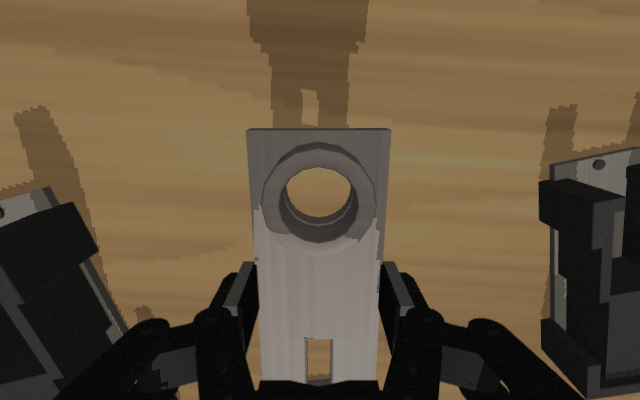

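The bracket is held square: its bore is at (318,192) and its slot at (318,360). The closing force (+5 N) showed the fingertips touching the bench, so the underside is about 18 mm ahead of the TCP. Next is a view of the nest from the side, aligned to its yaw.

```bash
python3 - <<'E'
from h import *
plan((.566,-.138,.145),np.radians(106.3),4,op=5.0)
E
```

```text
yaw0 93.70  D(mm) [104.1  98.9   8.7] turn deg(tool) -12.6
[5.0, np.float64(-2.76), np.float64(2.3), np.float64(-0.22), np.float64(-0.525)]
[5.0, np.float64(-2.88), np.float64(2.14), np.float64(-0.22), np.float64(-0.525)]
[5.0, np.float64(-2.99), np.float64(1.98), np.float64(-0.22), np.float64(-0.525)]
[5.0, np.float64(-3.1), np.float64(1.82), np.float64(-0.22), np.float64(-0.525)]
```

apply_moves([
  [5, -2.76, 2.3, -0.22, -0.53],
  [5, -2.88, 2.14, -0.22, -0.53],
  [5, -2.99, 1.98, -0.22, -0.52],
  [5, -3.1, 1.82, -0.22, -0.52],
  [5, 0, 0, 0, 0],
  [5, 0, 0, 0, 0],
])

```text
t: 8.52
tool_pos: [0.5658, -0.1383, 0.1451]
orientation: [-0.142, 0.99, 0.0, -0.001]
force: [0.1, -0.9, -2.0]
width: 0.0543
grasp_force: 53.5
```

```bash
python3 - <<'E'
from h import *
s=ctrl.read_state();print(s["t"],s["tool_pos"],s["orientation"])
p=snap("wrist")
np.savez("w4.npz",c2w=p["c2w"],mtx=p["mtx"],k1=p["k1"],image=p["image"])
im=cv2.cvtColor(p["image"],4); im=im[0:400,240:640]
g=np.clip((im/255.)**.5*255,0,255).astype(np.uint8)   # brighten
cv2.imwrite("pics/w4.png",cv2.resize(g,(600,600),interpolation=cv2.INTER_CUBIC))
E
```

```text
8.525 [ 0.56580556 -0.13827203  0.1450921 ] [-1.41603436e-01  9.89922756e-01  3.15390447e-04 -1.14201203e-03]
```

View pics/w4.png

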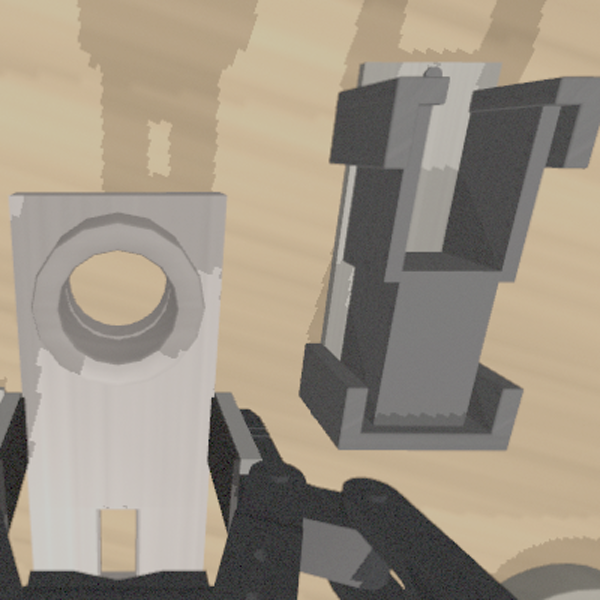

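Clear view of the nest. Crop coordinates ×1.5: block edge at row about 272, +x stop inner edge at row about 432, -x stops at rows 80–105, and the bracket's bore at (118,290) in the hand. I'll fit the known edges of the nest, and of the bracket in the hand, to image gradients.

```bash
cat > fit.py <<'E'
from h import *
from scipy.optimize import minimize
def load(f):
    d=np.load(f);p={k:d[k] for k in d.files};p["k1"]=float(p["k1"]);return p
def grad(p,s):
    g=cv2.GaussianBlur(cv2.cvtColor(p["image"],7).astype(np.float32)**.5,(0,0),s)
    return np.hypot(cv2.Sobel(g,5,1,0),cv2.Sobel(g,5,0,1))
def seg(a,b,n=40): return np.linspace(a,b,n)
def circ(c,r,z): t=np.linspace(0,2*np.pi,120); return np.c_[c[0]+r*np.cos(t),c[1]+r*np.sin(t),0*t+z]
NEST=np.vstack([seg((-5,-22,50),(-5,22,50)),seg((0,-22,50),(55,-22,50)),seg((0,22,50),(55,22,50)),
 seg((73,-31,57),(73,31,57)),seg((50,-31,57),(73,-31,57)),seg((50,31,57),(73,31,57)),
 seg((-60,-22,50),(-8,-22,50)),seg((-60,22,50),(-8,22,50)),seg((-73,-31,57),(-73,-22,57)),seg((-73,31,57),(-73,22,57))])/1000
def BR(zu): # bracket, z of underside
    P=np.vstack([seg((-70,-28,10),(-70,28,10)),seg((-70,-28,10),(-25,-28,10)),seg((-70,28,10),(-25,28,10)),circ((-45,0),14,28),circ((-45,0),21,28)])/1000
    P[:,2]+=zu; return P
def W(x,P):
    c,s=np.cos(x[2]),np.sin(x[2]); return np.c_[x[0]+c*P[:,0]-s*P[:,1],x[1]+s*P[:,0]+c*P[:,1],P[:,2]]
def pm(p,Q):
    c=(np.linalg.inv(p["c2w"])@np.c_[Q,np.ones(len(Q))].T)[:3]; q=c[:2]/c[2]; q=q*(1+p["k1"]*(q**2).sum(0)); K=np.array(p["mtx"])
    return (K[:2,:2]@q).T+K[:2,2]
def fit(ps,P,x0):
    x=np.array(x0,float)
    for s in(4,2,1):
        G=[grad(p,s) for p in ps]
        def f(y):
            v=0
            for p,g in zip(ps,G):
                u=pm(p,W((y[0]/1e3,y[1]/1e3,y[2]/1e2),P)).astype(np.float32); v-=cv2.remap(g,u[:,:1],u[:,1:],1).mean()/g.std()
            return v
        y=np.array([x[0]*1e3,x[1]*1e3,x[2]*1e2]); 
        r=minimize(f,y,method="Nelder-Mead",options=dict(initial_simplex=[y,y+[s,0,0],y+[0,s,0],y+[0,0,s]],xatol=.02,fatol=1e-4)); x=np.array([r.x[0]/1e3,r.x[1]/1e3,r.x[2]/1e2])
    return x,r.fun
E
python3 - <<'E'
from fit import *
w4,w2,w3=load("w4.npz"),load("w2.npz"),load("w3.npz")
q=lambda x:(np.round([x[0]*1e3,x[1]*1e3,np.degrees(x[2])],2))
for ps in([w4],[w2],[w4,w2],[snap("top")],[snap("side")]):
    x,f=fit(ps,NEST,(.497,0.0,np.radians(16.3)));print("nest",q(x),f)
x,f=fit([w4],NEST,(.497,0,.285))
im=w4["image"].copy()
im=cv2.cvtColor(np.uint8((im/255.)**.5*255),4)
for u in pm(w4,W(x,NEST)): cv2.circle(im,tuple(int(a) for a in np.round(u)),0,(0,0,255),-1)
M=R.from_quat(ctrl.read_state()["orientation"]).as_matrix()
tp=ctrl.read_state()["tool_pos"]
for nm,w,tp,yw in(("w3",w3,(.4622,-.2370,.1369),93.7),("w4",w4,tp,106.28)):
    for zu in(-.0182,-.0162,-.0202):
        x,f=fit([w],BR(tp[2]+zu),(tp[0],tp[1],np.radians(yw-90)));d=x[:2]-np.array(tp[:2]);a=np.radians(yw-90)
        print("br",nm,zu,q(x),f,"along,across(mm)",1e3*(d@[np.cos(a),np.sin(a)]),1e3*(d@[-np.sin(a),np.cos(a)]))
    if nm=="w4":
        for u in pm(w4,W(x,BR(tp[2]-.0182))): cv2.circle(im,tuple(int(a) for a in np.round(u)),0,(0,255,0),-1)
cv2.imwrite("pics/f4.png",cv2.resize(im[:320,240:640],(750,600),interpolation=cv2.INTER_NEAREST))
print(M.round(4).tolist())
E
```

```text
nest [502.35  -3.13  15.83] -2.611570119857788
nest [502.24  -3.31  15.82] -2.7530910968780518
nest [502.17  -3.25  15.83] -5.358306407928467
nest [512.33  -3.72  14.74] -2.583653688430786
nest [504.04   2.88   9.76] -2.7416961193084717
br w3 -0.0182 [ 462.83 -236.64    5.06] -1.4984211921691895 along,across(mm) 0.6507364543289704 0.3197072953868135
br w3 -0.0162 [ 462.06 -237.91    3.63] -1.3819795846939087 along,across(mm) -0.19467500292097245 -0.8997446859991087
br w3 -0.0202 [ 463.46 -237.16    4.34] -1.451765775680542 along,across(mm) 1.245627400425244 -0.24090082034230856
br w4 -0.0182 [ 566.52 -139.96   14.79] -1.2739042043685913 along,across(mm) 0.2966639570865921 -1.2498629310431266
br w4 -0.0162 [ 565.24 -139.1    16.23] -1.0864737033843994 along,across(mm) -0.6819517651436185 -0.05937712649238102
br w4 -0.0202 [ 566.91 -138.72   16.18] -1.380287528038025 along,across(mm) 1.0236271292025796 -0.16788346417194522
[[-0.9602, -0.2794, -0.0007], [-0.2794, 0.9602, 0.0001], [0.0007, 0.0003, -1.0]]
```

View pics/f4.png

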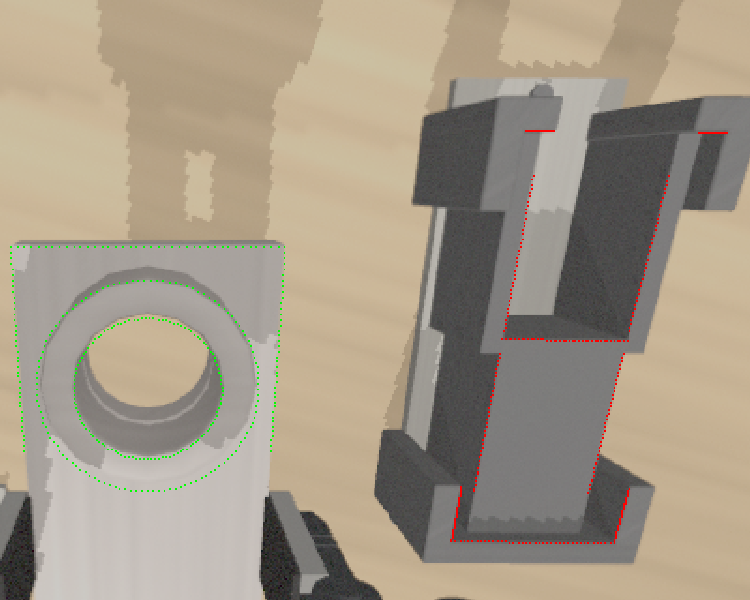

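```bash
cat > fb.py <<'E'
from fit import *
# bracket in hand: tool-frame params: along(mm, bracket +x = -tool x), across, yaw(0.01rad), pitch(0.01rad), depth of underside (mm ahead of TCP)
P=np.vstack([seg((-70,-28,10),(-70,28,10)),seg((-70,-28,10),(-25,-28,10)),seg((-70,28,10),(-25,28,10)),circ((-45,0),14,28),circ((-45,0),21,28)[20:101],
  seg((28,-6,10),(28,6,10))])/1000
def tool(y):
    Rb=R.from_euler("zy",[y[2]/100,y[3]/100]).as_matrix()
    Q=P@Rb.T+np.array([y[0],y[1],-y[4]])/1000
    return Q*[-1,1,-1]
def run(fs,mount,y0,fix=None):
    ps=[load(f) for f in fs]
    for p in ps: p["c2w"]=mount
    y=np.array(y0,float)
    for s in(3,1.5,.8):
        G=[grad(p,s) for p in ps]
        def f(y):
            v=0
            for p,g in zip(ps,G):
                u=pm(p,tool(y)).astype(np.float32); v-=cv2.remap(g,u[:,:1],u[:,1:],1).mean()/g.std()
            return v
        best=None
        for k in range(5):
            r=minimize(f,y,method="Nelder-Mead",options=dict(initial_simplex=np.vstack([y,y+np.diag([s,s,s,2*s,2*s])*(-1)**k]),xatol=.02,fatol=1e-4,maxiter=2000)); y=r.x
    return y,r.fun,ps
E
python3 - <<'E'
from fb import *
m=np.array(imaging.snapshot("wrist")["mount"])
for fs in(["w3.npz"],["w4.npz"],["w3.npz","w4.npz"]):
  for y0 in((0,0,0,0,18),(0,0,0,-8,18),(0,0,0,8,18)):
    y,f,ps=run(fs,m,y0);print(fs,y.round(2),round(f,3))
im=cv2.cvtColor(ps[0]["image"],4)
im=cv2.resize(im[100:400,200:440],(720,900),interpolation=cv2.INTER_NEAREST)[:600]
for u in pm(ps[0],tool(y)): cv2.circle(im,tuple(int(a) for a in (u-[200,100]+.5)*3),1,(0,0,255),-1)
cv2.imwrite("pics/b3.png",im)
E
```

```text
['w3.npz'] [ 0.22  0.34  2.03  1.08 18.66] -1.683
['w3.npz'] [-0.65 -0.7  -0.11  3.06 18.6 ] -1.702
['w3.npz'] [ 0.21  0.42  2.21  1.08 18.63] -1.683
['w4.npz'] [ 0.54 -0.72 -0.14  0.79 19.08] -1.537
['w4.npz'] [ 0.53 -0.7  -0.15  0.83 19.07] -1.537
['w4.npz'] [ 0.53 -0.7  -0.14  0.83 19.06] -1.537
['w3.npz', 'w4.npz'] [ 0.54 -0.68 -0.14  0.8  19.07] -3.285
['w3.npz', 'w4.npz'] [ 0.53 -0.68 -0.14  0.84 19.07] -3.285
['w3.npz', 'w4.npz'] [ 0.54 -0.68 -0.14  0.8  19.07] -3.285
```

View pics/b3.png

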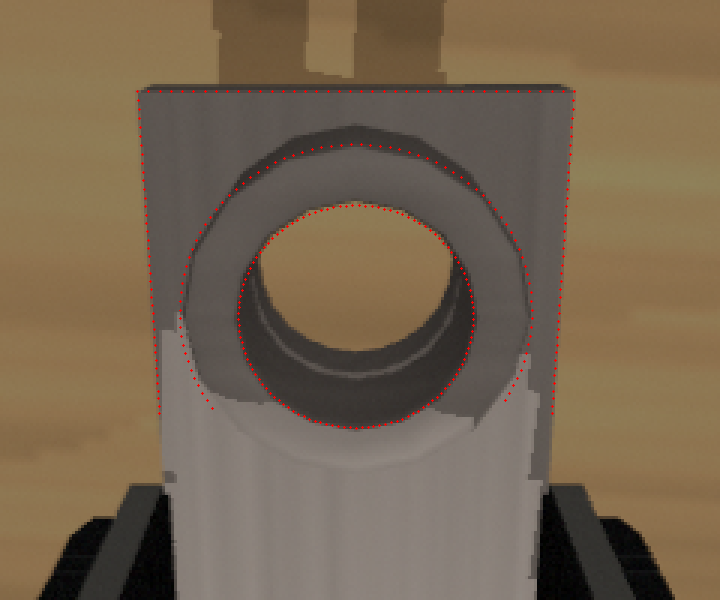

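The fit overlays the rim and edges closely (bore rim rows 205–428 in the crop). In the hand the bracket is offset +0.5 mm lengthwise and -0.7 mm across, nearly level, with its underside 19 mm ahead of the TCP. On to the nest hover.

```bash
python3 - <<'E'
from h import *
plan((.5016,-.0027,.085),np.radians(105.85),5,op=5.0)
E
```

```text
yaw0 106.22  D(mm) [-64.4 136.2 -61.2] turn deg(tool) 0.37
[5.0, np.float64(0.48), np.float64(2.97), np.float64(1.22), np.float64(0.012)]
[5.0, np.float64(0.48), np.float64(2.97), np.float64(1.22), np.float64(0.012)]
[5.0, np.float64(0.48), np.float64(2.97), np.float64(1.22), np.float64(0.012)]
[5.0, np.float64(0.49), np.float64(2.97), np.float64(1.22), np.float64(0.012)]
[5.0, np.float64(0.49), np.float64(2.97), np.float64(1.22), np.float64(0.012)]
```

apply_moves([
  [5, 0.48, 2.97, 0.8, 0.01],
  [5, 0.48, 2.97, 1.0, 0.01],
  [5, 0.48, 2.97, 1.3, 0.01],
  [5, 0.49, 2.97, 1.5, 0.01],
  [5, 0.49, 2.97, 1.5, 0.01],
  [5, 0, 0, 0, 0],
  [5, 0, 0, 0, 0],
  [5, 0, 0, 0, 0],
])

```text
t: 9.72
tool_pos: [0.5025, -0.0031, 0.086]
orientation: [-0.139, 0.99, -0.0, 0.001]
force: [0.4, 0.5, -1.8]
width: 0.054
grasp_force: 53.6
```

```bash
python3 - <<'E'
from h import *
plan((.5016,-.0027,.074),np.radians(105.85),1,op=5.0)
E
```

```text
yaw0 105.93  D(mm) [ -0.9   0.4 -12. ] turn deg(tool) 0.08
[5.0, np.float64(0.08), np.float64(0.07), np.float64(1.2), np.float64(0.014)]
```

apply_moves([
  [5, 0.08, 0.07, 0.4, 0.01],
  [5, 0, 0, 0.4, 0],
  [5, 0, 0, 0.4, 0],
  [5, 0, 0, 0, 0],
  [5, 0, 0, 0, 0],
])

```text
t: 10.35
tool_pos: [0.501, -0.0019, 0.0734]
orientation: [-0.139, 0.99, 0.0, -0.0]
force: [-0.6, -0.0, -2.6]
width: 0.0543
grasp_force: 53.7
```

apply_moves([
  [5, 0, 0, 0.15, 0],
  [5, 0, 0, 0.15, 0],
  [5, 0, 0, 0.1, 0],
  [5, 0, 0, 0, 0],
  [5, 0, 0, 0, 0],
])

```text
t: 10.98
tool_pos: [0.501, -0.0019, 0.0694]
orientation: [-0.139, 0.99, 0.0, 0.0]
force: [0.6, 0.0, -2.0]
width: 0.0543
grasp_force: 53.7
```

apply_moves([
  [5, 0, 0, 0.08, 0],
  [5, 0, 0, 0, 0],
  [5, 0, 0, 0, 0],
])

```text
t: 11.35
tool_pos: [0.501, -0.0019, 0.0686]
orientation: [-0.139, 0.99, 0.0, 0.0]
force: [-0.6, -1.1, -1.7]
width: 0.0544
grasp_force: 53.7
```

apply_moves([
  [5, 0, 0, 0.08, 0],
  [5, 0, 0, 0, 0],
  [5, 0, 0, 0, 0],
])

```text
t: 11.72
tool_pos: [0.5011, -0.0019, 0.0682]
orientation: [-0.139, 0.99, -0.0, 0.0]
force: [-2.3, 0.0, 4.1]
width: 0.0541
grasp_force: 54.3
```

Contact at TCP 68.2 mm, as expected. Releasing.

apply_moves([
  [5, 0, 0, 0.03, 0],
  [5.8, 0, 0, 0, 0],
  [6.5, 0, 0, 0, 0],
  [7.5, 0, 0, 0, 0],
  [7.5, 0, 0, -1.0, 0],
  [7.5, 0, 0, -3, 0],
  [7.5, 0, 0, -5, 0],
  [7.5, 0, 0, -5, 0],
], squeeze=20)

```text
t: 12.72
tool_pos: [0.5008, -0.0019, 0.2096]
orientation: [-0.139, 0.99, -0.0, 0.0]
force: [0.3, 1.2, 1.0]
width: 0.0747
grasp_force: 0.0
```

```bash
python3 - <<'E'
from fit import *
p=snap("wrist");np.savez("w5.npz",c2w=p["c2w"],mtx=p["mtx"],k1=p["k1"],image=p["image"])
s=ctrl.read_state();print(s["t"],s["tool_pos"],s["force"])
q=lambda x:(np.round([x[0]*1e3,x[1]*1e3,np.degrees(x[2])],2))
x,f=fit([p],BR(.05),(.502,-.003,.276));print("br",q(x),f)
x2,f=fit([p],NEST[120:240],(.5023,-.0032,.276));print("nest end",q(x2),f)
im=cv2.cvtColor(np.uint8((p["image"]/255.)**.6*255),4)
for u in pm(p,W(x,BR(.05))): cv2.circle(im,tuple(int(a) for a in u+.5),0,(0,0,255),-1)
cv2.imwrite("pics/w5.png",im[0:400,150:550])
for n in("top","side"):
    r=[(np.round(r["position"],1).tolist(),round(r["confidence"],2)) for r in (snap(n),nets.spot_in(n,"probe_grip"))[1][:2]];print(n,r)
E
```

```text
12.775 [ 0.50232862 -0.00191474  0.21658842] [-2.80065994  0.42160327  5.20371775]
br [501.94  -1.52  16.9 ] -2.4059557914733887
nest end [ 4.992e+02 -3.900e-01  1.569e+01] -4.521024227142334
top [([220.9, 215.4], 0.62)]
side [([259.2, 134.0], 0.47)]
```

View pics/w5.png

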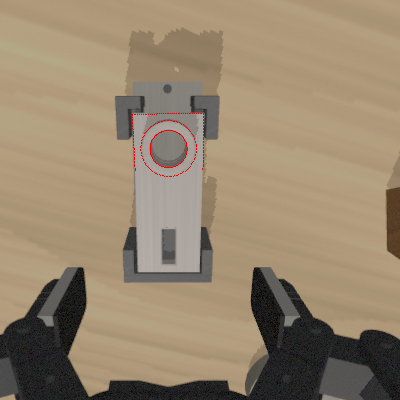

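The bracket lies within the stops: collar at (168,148) towards the open end, gaps all round. The arm was still settling in this frame, so I'll retake for the bore position and triangulate the probe.

apply_moves([
  [8.5, 0, 0, 0, 0],
  [8.5, 0, 0, 0, 0],
  [8.5, 0, 0, 0, 0],
])

```text
t: 13.35
tool_pos: [0.5008, -0.0019, 0.207]
orientation: [-0.139, 0.99, 0.0, -0.0]
force: [-0.2, 0.4, -0.1]
width: 0.0852
grasp_force: 0.0
```

```bash
python3 - <<'E'
from fit import *
p=snap("wrist");np.savez("w5.npz",c2w=p["c2w"],mtx=p["mtx"],k1=p["k1"],image=p["image"])
s=ctrl.read_state();print(s["t"],s["tool_pos"],s["force"])
q=lambda x:(np.round([x[0]*1e3,x[1]*1e3,np.degrees(x[2])],2))
x,f=fit([p],BR(.05),(.502,-.003,.276));print("br",q(x),f,"bore",x[:2]-.045*np.array([np.cos(x[2]),np.sin(x[2])]))
x,f=fit([p],circ((0,0),.014,.078),(.459,-.015,0));print("bore top rim",q(x),f)
x,f=fit([p],np.vstack([circ((0,0),.014,.078),circ((0,0),.021,.078)]),(.459,-.015,0));print("bore+collar",q(x),f)
t=snap("top");sd=snap("side")
X,r=tri([(t,(220.9,215.4)),(sd,(259.2,134))]);print("grip",X,r)
for n,pp in(("top",t),("side",sd)):
    for k in("probe_grip","holder"):
        for r in nets.regions_of(n,k)[:2]:
            c=max(cv2.findContours(r["region"].astype(np.uint8),0,2)[0],key=cv2.contourArea)[:,0];print(n,k,r["position"],round(r["confidence"],2),c.min(0),c.max(0),len(c))
plan((X[0]-.05,X[1]-.03,.30),np.radians(90),6,op=8.5)
E
```

```text
13.4 [ 0.50085488 -0.00191961  0.20711334] [-0.26995398  0.18041751  0.08311364]
br [501.93  -1.66  16.7 ] -2.401237964630127 bore [ 0.45882782 -0.0145911 ]
bore top rim [458.52 -14.76   1.7 ] -3.2907800674438477
bore+collar [458.94 -14.62   0.5 ] -2.0324432849884033
grip [0.46482411 0.25723319 0.13763654] [np.float64(2.4), np.float64(2.4)]
top probe_grip [219.6, 214.8] 0.64 [213 210] [227 221] 21
top holder [229.1, 222.3] 0.95 [211 206] [242 236] 73
side probe_grip [258.3, 134.5] 0.63 [253 125] [263 154] 27
side holder [261.3, 162.4] 0.68 [245 146] [277 177] 51
yaw0 105.94  D(mm) [-86.2 229.1  92.5] turn deg(tool) 15.94
[8.5, np.float64(0.33), np.float64(4.07), np.float64(-1.54), np.float64(0.443)]
[8.5, np.float64(0.52), np.float64(4.05), np.float64(-1.54), np.float64(0.443)]
[8.5, np.float64(0.71), np.float64(4.02), np.float64(-1.54), np.float64(0.443)]
[8.5, np.float64(0.89), np.float64(3.98), np.float64(-1.54), np.float64(0.443)]
[8.5, np.float64(1.08), np.float64(3.94), np.float64(-1.54), np.float64(0.443)]
[8.5, np.float64(1.26), np.float64(3.88), np.float64(-1.54), np.float64(0.443)]
```

apply_moves([
  [8.5, -0.6, 4.2, -1.6, 0],
  [8.5, -0.6, 4.2, -1.6, 0],
  [8.5, -0.6, 4.3, -1.6, 0],
  [8.5, -0.6, 4.3, -1.6, 0],
  [8.5, -0.6, 4.3, -1.5, 0],
  [8.5, -0.6, 4.3, -1.4, 0],
  [8.5, 0, 0, 0, 0],
  [8.5, 0, 0, 0, 0],
])

```text
t: 14.7
tool_pos: [0.4653, 0.254, 0.3002]
orientation: [-0.139, 0.99, -0.0, -0.0]
force: [-0.4, -0.4, 0.5]
width: 0.0847
grasp_force: 0.0
```

```bash
python3 - <<'E'
from fit import *
p=snap("wrist");np.savez("w6.npz",c2w=p["c2w"],mtx=p["mtx"],k1=p["k1"],image=p["image"])
s=ctrl.read_state();print(s["t"],s["tool_pos"],s["force"])
for k in("probe_grip","holder"):
    for r in nets.regions_of("wrist",k)[:1]:
        c=max(cv2.findContours(r["region"].astype(np.uint8),0,2)[0],key=cv2.contourArea)[:,0];print(k,r["position"],round(r["confidence"],2),c.min(0),c.max(0),atz(p,r["position"],.15))
cv2.imwrite("pics/w6.png",cv2.cvtColor(np.uint8((p["image"]/255.)**.6*255),4))
E
```

```text
14.75 [0.46538696 0.2535167  0.30012783] [ 0.19391534 -0.05646912 -0.71805778]
probe_grip [328.7, 193.7] 0.94 [310 168] [344 218] [0.45995704 0.26089935 0.15      ]
holder [325.8, 161.1] 0.75 [288 131] [361 208] [0.4339317  0.25073512 0.15      ]
```

View pics/w6.png

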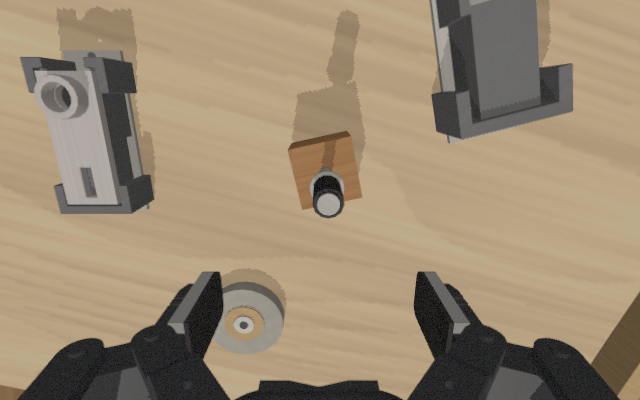

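Cap at (328,204), flange at about (327,188), holder top at about (326,170). The camera sees the probe standing nearly upright. I'll fit the cap and the holder numerically.

```bash
python3 - <<'E'
from fit import *
p=load("w6.npz")
q=lambda x:(np.round([x[0]*1e3,x[1]*1e3,np.degrees(x[2])],2))
x0=atz(p,(328,204),.1695);print(x0, atz(p,(327,188),.119))
for r,z in((.013,.1695),(.013,.167)):
    x,f=fit([p],circ((0,0),r,z),(x0[0],x0[1],0));print("cap",q(x),f)
S=np.vstack([seg((-35,-35,60),(35,-35,60)),seg((-35,35,60),(35,35,60)),seg((-35,-35,60),(-35,35,60)),seg((35,-35,60),(35,35,60))])/1e3
for y0 in(29,):
    x,f=fit([p],S,(.457,.254,np.radians(y0)));print("holder",q(x),f)
t=snap("top");sd=snap("side")
for n,pp in(("top",t),("side",sd)):
    for xx in((.465,.257,0),):
        x,f=fit([pp],S,(.457,.254,np.radians(29)));print(n,"holder",q(x),f)
E
```

```text
[0.46305924 0.26064073 0.1695    ] [0.46334858 0.26118327 0.119     ]
cap [ 4.6728e+02  2.6000e+02 -9.0000e-02] -2.631852865219116
cap [467.96 260.44   0.95] -2.6777219772338867
holder [457.57 257.81  28.28] -2.3367645740509033
top holder [456.58 253.21  27.57] -2.62007999420166
side holder [462.97 258.1   25.11] -2.918896436691284
```

```bash
cat >> h.py <<'E'
def cap(p,uv,rad=20):
    g=cv2.cvtColor(p["image"],7);x,y=[int(round(a)) for a in uv];x0,y0=x-rad,y-rad;c=g[y0:y+rad,x0:x+rad]
    _,b=cv2.threshold(c,0,255,cv2.THRESH_OTSU)
    n,l,s,ce=cv2.connectedComponentsWithStats(b); k=l[rad,rad]; m=(l==k).astype(np.uint8)
    e=cv2.fitEllipse(max(cv2.findContours(m,0,1)[0],key=len)); return np.array(e[0])+[x0,y0],e[1],s[k]
E
python3 - <<'E'
from fit import *
p=load("w6.npz")
u,ax,s=cap(p,(328,204),17);print(u,ax,s,atz(p,u,.1695))
print(np.mean([atz(p,c,.06) for c in((290,150),(351,136),(361,197),(302,209))],0))
plan((.463,.2606,.225),np.radians(105.94),2,op=8.5)
E
```

```text
[328.05689812 204.12986183] (20.749404907226562, 22.054113388061523) [  6   7  23  22 389] [0.46315082 0.26071483 0.1695    ]
[0.46304954 0.26141118 0.06      ]
yaw0 105.86  D(mm) [ -2.5   7.3 -75.4] turn deg(tool) -0.08
[8.5, np.float64(0.02), np.float64(0.39), np.float64(3.77), np.float64(-0.007)]
[8.5, np.float64(0.02), np.float64(0.39), np.float64(3.77), np.float64(-0.007)]
```

apply_moves([
  [8.5, 0.02, 0.35, 1.8, 0],
  [8.5, 0.02, 0.35, 1.8, 0],
  [8.5, 0, 0, 2.0, 0],
  [8.5, 0, 0, 1.8, 0],
  [8.5, 0, 0, 0, 0],
  [8.5, 0, 0, 0, 0],
])

```text
t: 15.7
tool_pos: [0.4632, 0.2605, 0.2273]
orientation: [-0.138, 0.99, 0.0, 0.0]
force: [0.3, -0.2, 0.5]
width: 0.0848
grasp_force: 0.0
```

```bash
python3 - <<'E'
from fit import *
p=snap("wrist");np.savez("w7.npz",c2w=p["c2w"],mtx=p["mtx"],k1=p["k1"],image=p["image"])
s=ctrl.read_state();print(s["t"],s["tool_pos"],s["force"])
p6=load("w6.npz")
u0=proj(p,(.4632,.2607,.1695));u,ax,st=cap(p,u0,28);print(u0,u,ax,st,atz(p,u,.1695))
print(tri([(p6,(328.06,204.13)),(p,u)]))
plan((.4632,.2607,.146),np.radians(105.94),3,op=6)
E
```

```text
15.75 [0.46333946 0.26066143 0.22748086] [-0.24952797  0.45470551  0.44473511]
[319.65321145 242.18868628] [319.73987389 242.1681366 ] (27.76274299621582, 30.235502243041992) [ 13  14  31  29 700] [0.46317337 0.2607455  0.1695    ]
(array([0.46309449, 0.26070889, 0.16968333]), [np.float64(0.0), np.float64(0.0)])
yaw0 105.91  D(mm) [ -0.1   0.  -81.5] turn deg(tool) -0.03
[6, np.float64(0.0), np.float64(0.0), np.float64(2.72), np.float64(-0.001)]
[6, np.float64(0.0), np.float64(0.0), np.float64(2.72), np.float64(-0.001)]
[6, np.float64(0.0), np.float64(0.0), np.float64(2.72), np.float64(-0.001)]
```

Triangulated cap height is 169.7 mm against 169.5 mm expected. Descending and gripping.

apply_moves([
  [7, 0, 0, 2.5, 0],
  [7, 0, 0, 2.5, 0],
  [7, 0, 0, 2.0, 0],
  [7, 0, 0, 1.15, 0],
  [5, 0, 0, 0, 0],
  [4, 0, 0, 0, 0],
  [3.2, 0, 0, 0, 0],
  [3.2, 0, 0, 0, 0],
], squeeze=60)

```text
t: 16.75
tool_pos: [0.4632, 0.2609, 0.1455]
orientation: [-0.139, 0.99, 0.0, 0.0]
force: [0.7, -0.2, 0.1]
width: 0.0321
grasp_force: 0.0
```

apply_moves([
  [2, 0, 0, 0, 0],
  [2, 0, 0, 0, 0],
  [2, 0, 0, 0, 0],
  [2, 0, 0, 0, 0],
])

```text
t: 17.25
tool_pos: [0.4632, 0.2609, 0.1455]
orientation: [-0.139, 0.99, 0.0, 0.0]
force: [-0.8, -0.2, 4.1]
width: 0.0247
grasp_force: 58.7
```

apply_moves([
  [2, 0, 0, -0.5, 0],
  [2, 0, 0, -1.5, 0],
  [2, 0, 0, -2, 0],
  [2, 0, 0, -2, 0],
  [2, 0, 0, -2.5, 0],
  [2, 0, 0, -3, 0],
  [2, 0, 0, -1.5, 0],
  [2, 0, 0, 0, 0],
])

```text
t: 18.25
tool_pos: [0.4634, 0.2609, 0.2759]
orientation: [-0.139, 0.99, 0.0, 0.001]
force: [-0.6, -0.4, -2.1]
width: 0.0245
grasp_force: 58.9
```

```bash
python3 - <<'E'
from fit import *
s=ctrl.read_state();print(s["t"],s["tool_pos"],s["force"],s["width"],s["grasp_force"])
w,t,d=snap("wrist"),snap("top"),snap("side")
for n,p in(("wrist",w),("top",t),("side",d)):
    np.savez("h_%s.npz"%n,c2w=p["c2w"],mtx=p["mtx"],k1=p["k1"],image=p["image"])
    tp=s["tool_pos"];print(n,"pred grip",proj(p,tp).round(1),"pred tip",proj(p,tp-[0,0,.1355]).round(1),"flange",proj(p,tp-[0,0,.0285]).round(1))
    for r in nets.regions_of(n,"probe")[:2]:
        m=r["region"];c=np.argwhere(m)[:,::-1];print(round(r["confidence"],2),np.round(r["position"],1),c.min(0),c.max(0),m.sum(),"lowest",c[c[:,1]>=c[:,1].max()-2].mean(0))
E
```

```text
18.25 [0.46337507 0.26094477 0.27589055] [-0.64080651 -0.43515859 -2.11934348] 0.02450858035792367 58.85601818561554
wrist pred grip [319.8 298.4] pred tip [319.  202.3] flange [319.6 266.1]
0.76 [316.2 295.3] [284 198] [353 359] 7480 lowest [318.16666667 357.7       ]
top pred grip [208.6 206.4] pred tip [219.6 215. ] flange [211.1 208.4]
side pred grip [251.5  93.9] pred tip [257.4 133. ] flange [252.8 102.7]
0.6 [251.6 106.3] [247  88] [258 132] 186 lowest [257.125 130.875]
0.47 [308.3 207.1] [287 188] [336 225] 844 lowest [300.66666667 223.6       ]
```

```bash
python3 - <<'E'
from fit import *
m=np.array(imaging.snapshot("wrist")["mount"])
p=load("h_wrist.npz");p["c2w"]=m
r=nets.regions_of("wrist","probe")[0]["region"]
for y in(198,200,204,210,220,230,240):
    c=np.where(r[y])[0]; c=c[(c>295)&(c<345)]
    g=cv2.cvtColor(p["image"],7)[y,300:340]; print(y,c.min() if len(c) else None,c.max() if len(c) else None,' '.join(map(str,g[::1])))
# pred: silhouette of rod at tip & 30mm up, in tool frame
for zz in(.1355,.11,.08,.05): print(zz,[pm(p,np.array([[0,dy,zz]])).round(1)[0].tolist() for dy in(-.006,0,.006)],[pm(p,np.array([[dx,0,zz]])).round(1)[0].tolist() for dx in(-.006,.006)])
print(cv2.cvtColor(p["image"],7)[185:230,319].tolist())
E
```

```text
198 316 321 81 83 81 83 82 84 83 83 81 83 81 81 82 79 63 50 53 54 57 56 57 57 56 61 74 83 83 85 82 82 81 82 80 79 79 78 80 80 83 85
200 314 323 81 83 82 82 82 83 84 83 85 85 84 83 71 49 50 51 55 54 55 57 57 56 59 58 56 61 79 81 82 84 84 86 88 89 88 88 87 87 86 86
204 313 325 86 84 84 82 83 83 81 81 82 82 80 70 48 51 51 49 53 54 54 55 58 59 57 58 56 57 68 84 84 83 82 82 83 82 80 80 80 79 80 79
210 312 324 78 78 76 78 76 75 75 76 75 81 78 55 50 52 52 52 52 55 55 57 59 58 59 59 59 58 72 117 142 143 142 142 143 142 142 141 142 141 140 140
220 312 325 133 134 134 134 135 136 137 136 137 133 106 48 49 54 53 53 52 54 54 56 58 57 58 58 58 57 55 87 139 138 139 139 138 139 138 138 138 138 139 138
230 311 327 133 133 134 133 134 133 133 133 133 120 48 50 50 51 54 53 52 55 56 57 59 57 57 58 59 58 57 68 104 130 131 131 133 133 134 135 134 137 137 137
240 306 334 123 114 85 56 56 53 58 59 58 63 77 81 93 93 92 93 93 92 94 93 93 92 94 93 93 91 82 76 66 59 61 60 58 59 71 108 133 134 136 136
0.1355 [[311.6, 202.5], [319.1, 202.5], [326.5, 202.5]] [[319.1, 209.5], [319.1, 195.4]]
0.11 [[311.0, 212.9], [319.2, 212.9], [327.3, 212.9]] [[319.2, 220.6], [319.1, 205.2]]
0.08 [[310.1, 228.2], [319.3, 228.2], [328.5, 228.1]] [[319.3, 236.6], [319.3, 219.5]]
0.05 [[308.8, 247.9], [319.4, 247.9], [330.0, 247.9]] [[319.4, 257.5], [319.4, 238.2]]
[36, 57, 80, 84, 85, 84, 82, 81, 80, 80, 80, 70, 56, 56, 57, 57, 58, 58, 56, 55, 56, 58, 58, 58, 57, 57, 56, 56, 55, 56, 58, 56, 57, 58, 58, 56, 58, 56, 56, 58, 58, 57, 58, 57, 59]
```

The rod hangs upright in the grip, its tip within about 0.7 mm of the prediction. I'll cross-check the bore in the second view and plan the traverse.

```bash
python3 - <<'E'
from fit import *
q=lambda x:(np.round([x[0]*1e3,x[1]*1e3,np.degrees(x[2])],2))
p5,p6=load("w5.npz"),load("w6.npz")
C=np.vstack([circ((0,0),.014,.078),circ((0,0),.021,.078)])
for ps in([p6],[p5,p6]):
    x,f=fit(ps,C,(.459,-.0147,0));print("bore",q(x),f)
    x,f=fit(ps,BR(.05),(.502,-.0025,.285));print("br",q(x),f,x[:2]-.045*np.array([np.cos(x[2]),np.sin(x[2])]))
plan((.4586,-.0147,.276),np.radians(105.9),7,op=2)
E
```

```text
bore [458.4  -14.52   1.68] -2.8436832427978516
br [501.43  -2.5   15.6 ] -3.079545021057129 [ 0.45809216 -0.01460104]
bore [458.68 -14.55   1.38] -4.806253433227539
br [501.72  -1.99  16.29] -5.406685829162598 [ 0.45852394 -0.01460644]
yaw0 105.94  D(mm) [  -4.3 -275.4    1.6] turn deg(tool) 0.04
[2, np.float64(1.14), np.float64(-3.77), np.float64(-0.02), np.float64(0.001)]
[2, np.float64(1.14), np.float64(-3.77), np.float64(-0.02), np.float64(0.001)]
[2, np.float64(1.14), np.float64(-3.77), np.float64(-0.02), np.float64(0.001)]
[2, np.float64(1.14), np.float64(-3.77), np.float64(-0.02), np.float64(0.001)]
[2, np.float64(1.14), np.float64(-3.77), np.float64(-0.02), np.float64(0.001)]
[2, np.float64(1.14), np.float64(-3.77), np.float64(-0.02), np.float64(0.001)]
[2, np.float64(1.14), np.float64(-3.77), np.float64(-0.02), np.float64(0.001)]
```

Bore at (458.6, -14.6), consistent to within 0.5 mm between views.

apply_moves([
  [2, 0.64, -2.1, 0, 0],
  [2, 1.1, -3.6, 0, 0],
  [2, 1.3, -4.3, 0, 0],
  [2, 1.4, -4.6, 0, 0],
  [2, 1.4, -4.6, 0, 0],
  [2, 1.1, -3.6, 0, 0],
  [2, 0.7, -2.3, 0, 0],
  [2, 0.3, -1.3, 0, 0],
])

```text
t: 19.65
tool_pos: [0.4587, -0.0166, 0.2751]
orientation: [-0.138, 0.99, -0.0, 0.0]
force: [0.8, 0.0, -1.7]
width: 0.0244
grasp_force: 59.0
```

apply_moves([
  [2, 0, 0, 0, 0],
  [2, 0, 0, 0, 0],
  [2, 0, 0, 0, 0],
])

```text
t: 20.02
tool_pos: [0.4592, -0.0142, 0.2749]
orientation: [-0.139, 0.99, 0.0, -0.0]
force: [0.3, -0.2, -0.3]
width: 0.0248
grasp_force: 59.0
```

```bash
python3 - <<'E'
from fit import *
s=ctrl.read_state();print(s["t"],s["tool_pos"],s["force"],s["width"],s["grasp_force"])
p=snap("wrist");np.savez("w8.npz",c2w=p["c2w"],mtx=p["mtx"],k1=p["k1"],image=p["image"])
g=cv2.cvtColor(p["image"],7)
# visible collar part: fit far (robot-side) half of the rings
a=np.radians(16);t=np.linspace(a+np.pi*.65,a+np.pi*1.35,60)
C=np.vstack([np.c_[r*np.cos(t),r*np.sin(t),0*t+.078] for r in(.014,.021)])
x,f=fit([p],C,(.4586,-.0146,0));print("bore half",x*1e3,f, proj(p,(.4586,-.0146,.078)),"tip",proj(p,s["tool_pos"]-[0,0,.1355]))
plan((.4586,-.0146,.26),np.radians(105.9),1,op=2)
E
```

```text
20.025 [ 0.45916975 -0.01417468  0.2749309 ] [ 0.34601565 -0.18606851 -0.31127113] 0.02475685146265092 58.98945987224579
bore half [459.05309188 -14.84073727 -14.63865397] -2.8118460178375244 [318.6352986  183.02100725] tip [319.04542087 202.52443596]
yaw0 106.00  D(mm) [ -0.6  -0.4 -15. ] turn deg(tool) 0.1
[2, np.float64(0.07), np.float64(-0.02), np.float64(1.5), np.float64(0.017)]
```

apply_moves([
  [2, 0.04, -0.04, 1, 0],
  [2, 0, 0, 1.5, 0],
  [2, 0, 0, 1.5, 0],
  [2, 0, 0, 1, 0],
  [2, 0, 0, 0, 0],
  [2, 0, 0, 0, 0],
])

```text
t: 20.82
tool_pos: [0.459, -0.0154, 0.2254]
orientation: [-0.139, 0.99, -0.0, 0.0]
force: [0.7, -0.0, -1.2]
width: 0.0243
grasp_force: 59.0
```

```bash
python3 - <<'E'
from fit import *
s=ctrl.read_state();print(s["t"],s["tool_pos"],s["force"])
out=[]
for n in("wrist","top","side"):
    p=snap(n)
    if n=="wrist":
        a=np.radians(16)
        for h in(.65,.6):
            t=np.linspace(a+np.pi*h,a+np.pi*(2-h),60)
            C=np.vstack([np.c_[r*np.cos(t),r*np.sin(t),0*t+.078] for r in(.014,.021)])
            x,f=fit([p],C,(.4588,-.0147,0));print(n,x[:2]*1e3,f)
    if n=="side":
        tip=s["tool_pos"]-[0,0,.1355]; u=proj(p,tip);b=proj(p,(.4587,-.0147,.078));print("tip,bore px",u,b)
        g=cv2.cvtColor(p["image"],7);x,y=int(u[0]),int(u[1])
        for yy in range(y-12,y+14,2): print(yy,g[yy,x-14:x+15].tolist())
E
```

```text
20.825 [ 0.45900598 -0.01541097  0.22539228] [ 0.74667703 -0.04504719 -1.183195  ]
wrist [459.09153323 -14.74076131] -2.3749682903289795
wrist [459.03601404 -14.70907595] -2.3389933109283447
tip,bore px [299.68227599 206.58835751] [299.66293303 209.38333734]
194 [158, 157, 156, 156, 157, 157, 156, 154, 155, 153, 153, 140, 113, 94, 93, 101, 125, 142, 149, 149, 149, 148, 150, 149, 148, 148, 151, 156, 156]
196 [157, 159, 159, 156, 156, 157, 157, 156, 155, 156, 152, 141, 115, 96, 90, 99, 124, 141, 151, 150, 147, 150, 147, 152, 155, 155, 159, 160, 162]
198 [156, 157, 159, 157, 157, 157, 155, 157, 157, 155, 151, 139, 117, 96, 90, 101, 121, 140, 149, 152, 152, 155, 155, 158, 161, 161, 161, 162, 159]
200 [158, 157, 156, 158, 158, 157, 155, 156, 156, 157, 156, 146, 125, 102, 93, 96, 115, 140, 154, 156, 158, 161, 159, 159, 161, 162, 161, 161, 162]
202 [161, 159, 156, 155, 157, 158, 157, 156, 155, 157, 156, 153, 135, 108, 92, 94, 116, 141, 155, 161, 161, 160, 162, 161, 163, 161, 162, 162, 164]
204 [164, 161, 161, 158, 155, 156, 159, 159, 157, 157, 156, 155, 139, 112, 93, 91, 112, 137, 155, 162,
[... 370 characters left out ...]
23, 140, 149, 153, 141, 117, 102, 102, 105, 106, 106, 107, 102, 101, 112, 136, 154, 158, 158, 159, 160, 162, 161, 162]
212 [101, 95, 112, 133, 141, 140, 131, 125, 124, 121, 111, 104, 99, 95, 93, 92, 96, 103, 121, 138, 149, 150, 148, 150, 157, 160, 162, 162, 162]
214 [83, 101, 127, 138, 133, 125, 120, 111, 105, 115, 126, 138, 140, 138, 133, 136, 141, 143, 145, 144, 134, 123, 131, 150, 160, 163, 162, 158, 155]
216 [80, 85, 91, 101, 108, 113, 118, 116, 111, 103, 108, 111, 119, 123, 124, 123, 126, 121, 113, 107, 109, 124, 144, 158, 161, 156, 149, 133, 112]
218 [66, 65, 66, 73, 81, 95, 102, 114, 117, 117, 107, 103, 101, 101, 101, 100, 101, 105, 114, 126, 143, 152, 155, 149, 134, 123, 108, 92, 82]
```

apply_moves([
  [2, 0, 0.06, 0.3, 0],
  [2, 0, 0, 0.8, 0],
  [2, 0, 0, 1, 0],
  [2, 0, 0, 1, 0],
  [2, 0, 0, 1, 0],
  [2, 0, 0, 0.8, 0],
  [2, 0, 0, 0.5, 0],
  [2, 0, 0, 0, 0],
])

```text
t: 21.98
tool_pos: [0.4586, -0.0148, 0.1707]
orientation: [-0.139, 0.99, 0.0, -0.0]
force: [-0.4, -0.4, -0.2]
width: 0.0248
grasp_force: 59.0
```

apply_moves([
  [2, 0, 0, 0, 0],
  [2, 0, 0, 0, 0],
])

```text
t: 22.22
tool_pos: [0.4589, -0.0148, 0.1713]
orientation: [-0.139, 0.99, -0.0, 0.0]
force: [0.6, -0.1, -1.6]
width: 0.0245
grasp_force: 59.0
```

```bash
python3 - <<'E'
from fit import *
s=ctrl.read_state();print(s["t"],s["tool_pos"],s["force"],np.abs(s["joint_velocities"]).max())
p=snap("wrist");a=np.radians(16);t=np.linspace(a+np.pi*.65,a+np.pi*1.35,60)
C=np.vstack([np.c_[r*np.cos(t),r*np.sin(t),0*t+.078] for r in(.014,.021)])
x,f=fit([p],C,(.4588,-.0147,0));print(x[:2]*1e3,f)
d=s["tool_pos"][:2]-x[:2];print("offset mm",d*1e3)
if np.hypot(*d)<.0025 and np.hypot(*(x[:2]-[.459,-.0147]))<.002: print(ctrl.sign_off())
E
```

```text
22.225 [ 0.45889118 -0.0148175   0.17132718] [ 0.59722148 -0.07634877 -1.63919739] 0.0021793494549507512
[458.85814966 -14.94669687] -2.7364590167999268
offset mm [0.03302754 0.12920119]
the job is handed in; nothing more can be done
None
```

I handed the job in at t ≈ 22 s. The bracket lies in the nest, collar over the open end. The probe is held still and upright in the bore, about 0.1 mm off centre by the last measurement, with its tip about 14–15 mm below the bracket's underside, and the force readings showed no contact on the way in.

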